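Bring the beaker to the latch of the medicine carousel

ROBOT

A 7-joint arm with a two-finger parallel gripper is mounted at the origin on the work surface. World frame = base frame: x ahead of the robot, y to its left, z up, the work surface at z = 0. Lengths are in m, angles in rad, forces in N, time in s.
With the tool pointing down it reaches from about 0.4 to 0.85 m from the base axis. Payload 4.5 kg.
Tool frame: the origin (TCP) lies at the very end of the fingers, on their centre line; the grasp point (between the pads) lies 19 mm behind it (r.pinch_z is the distance from the TCP to the grasp point, in m); z points along the fingers, y is the line along which they close (so a half turn about z gives the same grasp; the last joint's range is limited). The gripper opens to 88 mm and grips with 3 to 60 N. Pads are 18 mm wide; open, the fingers measure 123 mm over their backs; the gripper's body (75 mm by 187 mm) begins 45 mm behind the grasp point.
Start: joints at [-1.236, 0.689, -0.195, 1.565, 0.157, 0.902, -0.215], TCP at [0.185, 0.597, 0.239] pointing down, gripper open.
Joint ranges: [-3.01, 3.01], [-0.46, 2.08], [-1.47, 1.51], [0.13, 2.56], [-1, 4.14], [0.04, 2.09], [-2.66, 2.66]. Speed limits (rad/s): [2.57, 2.57, 3.14, 3.14, 3.14, 3.14, 3.14].

INTERFACE

Orientations are given as a unit quaternion [x, y, z, w].
In Python, from plant import r, cams gives the robot as it stands.
- The arm moves only by the shell command python3 -m pendant 'ROWS' [FORCE]. ROWS is JSON, a list of rows, each a list of 3 entries, a list of its own where there are three numbers: the closure, from -1 (fully open) to 1 (shut), then the shift along the tool's x, y, z in mm, then the turn, a rotation vector about the tool's x, y, z in degrees. A call has 1 to 8 rows; each row shifts and turns the commanded pose from where the row before left it, along the tool's axes as they then stand; what a row does not reach is not made up. A row lasts 1/8 s, in which the tool goes at most 62.5 mm and 10.7 degrees, less where a joint would pass 70% of its speed; a pose out of reach is approached as far as the arm can. A call with a gripper value outside its range is refused whole. The fingers move at their own pace and stop on an object; FORCE is the grip in N (left out, the last holds). Time passes only in rows, so rows that do not move let the fingers close. It gives the time, the measured TCP pose, the force, the opening and the grip force at its end, in the units of the state.
- r.get_state(): the state, without advancing time (a new reading comes with each control period).
- cams.snapshot(name): name is "scene" or "top" or "wrist"; returns a dict with "img" (420x560x3 uint8, red, green, blue), "camera_matrix" (3x3 intrinsics, pixels), "camera_from_world" (4x4, takes a point from world to camera coordinates); the wrist camera has in their place "tool_from_camera" (4x4, takes a point from camera to tool coordinates, whose origin is the TCP and whose axes are the flange's). Camera axes: x right, y up, looking along -z (the intrinsics and any distortion apply to the point x, -y, -z); pixel columns grow to the right and rows downward; lengths in m; the calibration is good to about 2 mm. A picture is of the moment at which its call begins: read the wrist's pose just before it. There is no depth.
- r.finish_job(): hands the job in; it is judged then, once.
The state is a dict: "clock": time; "q": joint angles; "qd": joint speeds; "joint_torque": joint torques, N m; "tool_pos": TCP position; "eef_rot": TCP orientation; "contact_force": force on the tool from outside, world axes, zero at the start; "moment": the same for the moment, N m; "opening": opening from 0.0 (shut) to 1.0 (fully open); "finger_force": force on a finger pad.
Only numpy, scipy, OpenCV 4.12 (cv2) and the standard library are available. Lean on these libraries where they do the work, as an engineer would, in place of code of your own. Each camera call takes 0.05 s, during which the arm holds its last target. There are 200 camera calls.

TASK

On the medicine carousel, push with a fingertip against its arms to turn it until the tall open beaker stands at the latch, with the fork in front of it lined up with the latch bar. Then push the latch over and press it fully down into that fork, and not before it is lined up. Do not push on or lift the beaker or pots on the carousel, and leave the loose things around it standing where they are.

Things in the scene. Friction and masses are not known exactly. Their poses are not given: they have to be found in the camera images.
- carousel: Fixed round grey base (190 mm diameter) of the medicine carousel, screwed to the counter. Origin on the counter surface (z = 0) under the vertical axis of the turntable, z up. Its -y axis points from the turntable's axis to the latch, which stands on an ear of the base.
- rotor (a joint): Angle of the turntable (white disc, 150 mm diameter, top at z = 30 mm) in rad: 0 or 2 pi when the beaker's fork is exactly at the latch, growing anticlockwise seen from above. It turns both ways, between stops at -1.5 and 7.8; 0.2 N m of friction keeps it where it is left. Beaker and three lidded pots stand on it 90 degrees apart.
- arm (a point): Outer part of one of four identical steel arms, 100 mm from the axis, z = 50 mm. This one is 45 degrees anticlockwise (seen from above) of the beaker; the others follow at 90 degree steps. Each is radial, 10 mm thick, radius 65 to 125 mm, z 30 to 70 mm, with a rubber post (14 mm diameter, z 26 to 74 mm) at radius 122 mm.
- fork (a point): Middle of the beaker's fork: 84 mm from the turntable's axis, in line with the beaker's centre, z = 41 mm; on the carousel's -y axis when joint rotor = 0. The fork is two white lugs at radius 74 to 94 mm with a gap of 26 mm, tops at z = 45 mm. Each of the three pots has such a fork too.
- latch (a joint): Latch angle in rad: 0 = fully down (level, pointing to the turntable's axis, at its stop), 1.57 = upright, more = leaning outward, away from the turntable, as at the start (at most 2.2). 0.08 N m of friction holds it where it is left: push it over and press it all the way down. Dark steel bar, 12 mm wide, 10 mm thick, 75 mm from hinge to tip; when down its top is at z = 46 mm.
- latch_hinge (a point): Hinge of the latch: 165 mm from the turntable's axis along the carousel's -y axis, 41 mm above the counter; the hinge line is along the carousel's x axis, between two steel cheeks (42 mm wide over the hinge pin), tops at z = 51 mm.
- latch_tip (a point): Free end of the latch bar, 75 mm from its hinge.
- beaker: The tall open beaker set in a close well of the turntable, turning with it, the only vessel without a lid: 40 mm wide, 50 mm tall, its rim at z = 80 mm. Origin at the centre of its underside, 48 mm from the turntable's axis.
- pot_a: Short lidded pot set in a close well of the turntable, 36 mm wide, 30 mm tall (top at z = 60 mm), 48 mm from the turntable's axis; origin at the centre of its underside.
- pot_b: Short lidded pot set in a close well of the turntable, 36 mm wide, 30 mm tall (top at z = 60 mm), 48 mm from the turntable's axis; origin at the centre of its underside.
- pot_c: Short lidded pot set in a close well of the turntable, 36 mm wide, 30 mm tall (top at z = 60 mm), 48 mm from the turntable's axis; origin at the centre of its underside.
- red_pot_1: White lidded specimen pot with a red lid, loose, 42 mm wide, 43 mm tall. Origin at the centre of its underside. A bystander to be left alone.
- red_pot_2: Second pot, the same as red_pot_1. Origin at the centre of its underside. A bystander to be left alone.
- gallipot: Small solid steel cup, loose, 54 mm wide, 30 mm tall. Origin at the centre of its underside. A bystander to be left alone.
- cup_1: Green cup with two syringes standing in it, loose, 68 mm wide, 145 mm tall. Origin at the centre of its underside. A bystander to be left alone.
- cup_2: Orange cup with two syringes, as cup_1. Origin at the centre of its underside. A bystander to be left alone.
- pill_bottle: White jar, loose, 52 mm wide, 95 mm tall. Origin at the centre of its underside. A bystander to be left alone.
- mug: White mug, loose, 80 mm wide, 90 mm tall. Origin at the centre of its underside. A bystander to be left alone.

How it is judged:
On the way, in this order (a step that is already met when the one before it is completed fails the run):
1. the beaker's fork is lined up under the latch, the latch still up (x of fork in the frame of carousel between -0.007 and 0.007 m and y of fork in the frame of carousel below -0.05 m and value of joint latch above 1.2 rad and velocity of joint rotor between -0.05 and 0.05 rad/s), for 0.2 s.
2. the latch is fully down in the fork (x of fork in the frame of carousel between -0.007 and 0.007 m and y of fork in the frame of carousel below -0.05 m and value of joint latch below 0.1 rad), for 0.2 s.
At the end, for the whole second after the job is handed in: The middle of the beaker's fork is within 7 mm sideways of the carousel's line to the latch (about 5 degrees of turn), the latch is down to within 0.1 rad of level, and the turntable is at rest (all of step 2 and velocity of joint rotor between -0.05 and 0.05 rad/s); the robot touches nothing.
It fails at once if the latch is pushed down while the beaker's fork is not under it (value of joint latch below 0.6 rad and not (x of fork in the frame of carousel between -0.01 and 0.01 m and y of fork in the frame of carousel below -0.05 m)).
It fails at once if a vessel on the carousel is pushed (over 2 N) or lifted (contact force between any of the fingers, the arm and beaker above 2 N or contact force between any of the fingers, the arm and pot_a above 2 N or contact force between any of the fingers, the arm and pot_b above 2 N or contact force between any of the fingers, the arm and pot_c above 2 N or z of any of beaker, pot_a, pot_b, pot_c in the frame of carousel above 0.036 m).
It fails at once if a loose bystander is moved by more than 25 mm, lifted or tipped (distance of any of red_pot_1, red_pot_2, gallipot, cup_1, cup_2, pill_bottle, mug from where it was at the start of the episode above 0.025 m or angle between any of red_pot_1, red_pot_2, gallipot, cup_1, cup_2, pill_bottle, mug's own z axis and vertical above 0.35 rad).
It also fails if it takes over 64 s, if anything falls off the work surface, if the arm or the gripper's body presses on something with over 40 N, if the wrist force passes 120 N, or if a joint passes its speed limit or range.

## Working session

There is one attempt and no reset: what is moved stays moved. The work goes in short steps, Python scripts to look and compute and a shell command to move; the robot and the scene stay as the last step left them, time stands still between calls to the robot, and variables do not carry over. Pictures are saved under pics/ and viewed, at most 10 in all, crops included, and the job is handed in when it is done.

```bash
mkdir -p pics; ls
python3 - <<'E'
from plant import r,cams
import cv2,numpy as np
s=r.get_state();print(s)
for n in("scene","top"):
    d=cams.snapshot(n);cv2.imwrite(f"pics/{n}0.png",cv2.resize(d["img"][:,:,::-1],(784,588)));print(n,d["camera_matrix"].tolist(),d["camera_from_world"].round(4).tolist(),[k for k in d])
    np.savez(f"{n}.npz",K=d["camera_matrix"],T=d["camera_from_world"],img=d["img"])
E
```

```text
pics
{'clock': 0.0, 'q': array([-1.23618751,  0.68999014, -0.19451165,  1.56632568,  0.15727845,
        0.90249165, -0.2150813 ]), 'qd': array([-1.99059707e-04,  4.56203894e-04, -9.81451075e-04,  9.02415121e-04,
       -1.13811366e-03,  1.29333653e-05,  1.87402848e-03]), 'joint_torque': array([-2.40352820e-04, -5.27568233e+01, -1.26753587e+00, -1.53427863e+01,
       -5.27887791e-02,  6.57518831e-03,  1.75210589e-04]), 'tool_pos': array([0.18504085, 0.59632613, 0.23791101]), 'eef_rot': array([ 1.49795571e-01,  9.88716569e-01, -9.09469310e-04, -7.96423029e-05]), 'contact_force': array([ 0.08676807, -0.17086871, -0.04068507]), 'moment': array([-0.07116688, -0.01437104,  0.01832378]), 'finger_force': 0.0, 'opening': 1.001072566586102}
scene [[505.65754953260296, 0.0, 277.8884111955696], [0.0, 505.65754953260296, 210.06278285635963], [0.0, 0.0, 1.0]] [[-0.5453, 0.8383, 0.0013, 0.3111], [-0.5981, -0.3901, 0.7001, 0.2981], [0.5873, 0.3809, 0.7141, -1.652], [0.0, 0.0, 0.0, 1.0]] ['img', 'camera_matrix', 'camera_from_world']
top [[535.0726854212959, 0.0, 275.7412665466037], [0.0, 535.0726854212959, 200.90332749996287], [0.0, 0.0, 1.0]] [[-0.0248, -0.9996, -0.0142, 0.01], [0.9866, -0.0268, 0.1611, -0.5888], [-0.1614, -0.01, 0.9868, -1.3009], [0.0, 0.0, 0.0, 1.0]] ['img', 'camera_matrix', 'camera_from_world']
```

View pics/scene0.png

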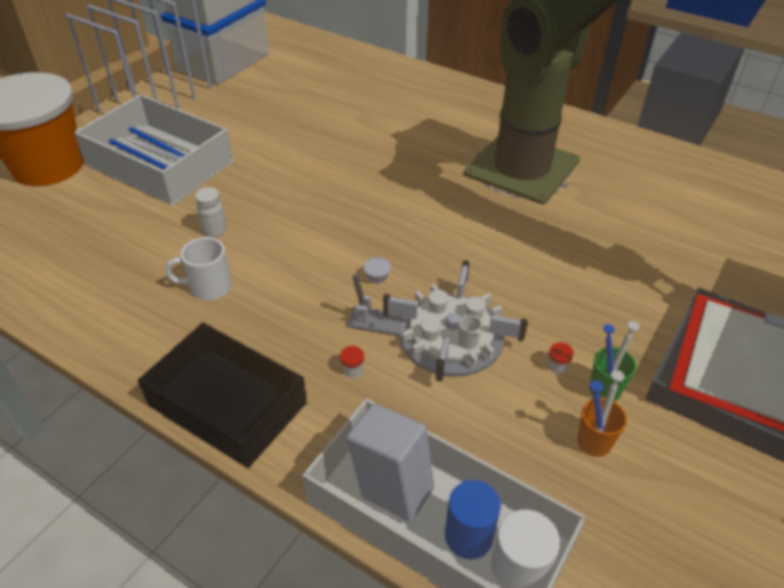

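View pics/top0.png

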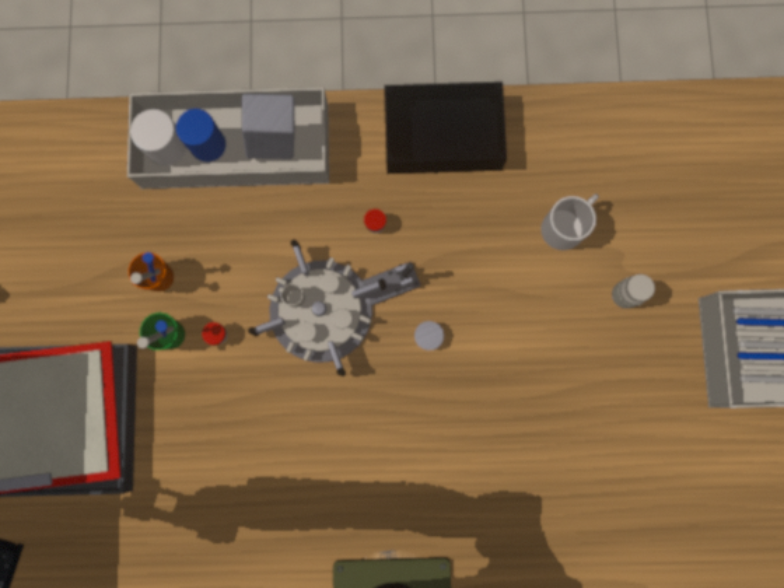

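The top view shows the carousel at about (320,310) of the 784 px picture, the beaker at (292,296) and the latch ear to the right at (405,280). I'll enlarge that area.

```bash
cat > h.py <<'E'
import numpy as np,cv2
def ray(n,u,v,z):  # pixel (orig 560x420) -> world at height z
    d=np.load(n+".npz");K,T=d["K"],d["T"];R,t=T[:3,:3],T[:3,3]
    c=-R.T@t;g=np.array([(u-K[0,2])/K[0,0],-(v-K[1,2])/K[1,1],-1]);w=R.T@g
    return c+w*(z-c[2])/w[2]
def proj(n,p):
    d=np.load(n+".npz");K,T=d["K"],d["T"];q=T[:3,:3]@p+T[:3,3]
    return np.array([K[0,0]*q[0]/-q[2]+K[0,2],K[1,1]*-q[1]/-q[2]+K[1,2]])
E
python3 - <<'E'
from h import *
im=np.load("top.npz")["img"][:,:,::-1]
cv2.imwrite("pics/topc.png",cv2.resize(im[160:280,160:320],(800,600),interpolation=cv2.INTER_CUBIC))
E
```

```text
(no output)
```

View pics/topc.png

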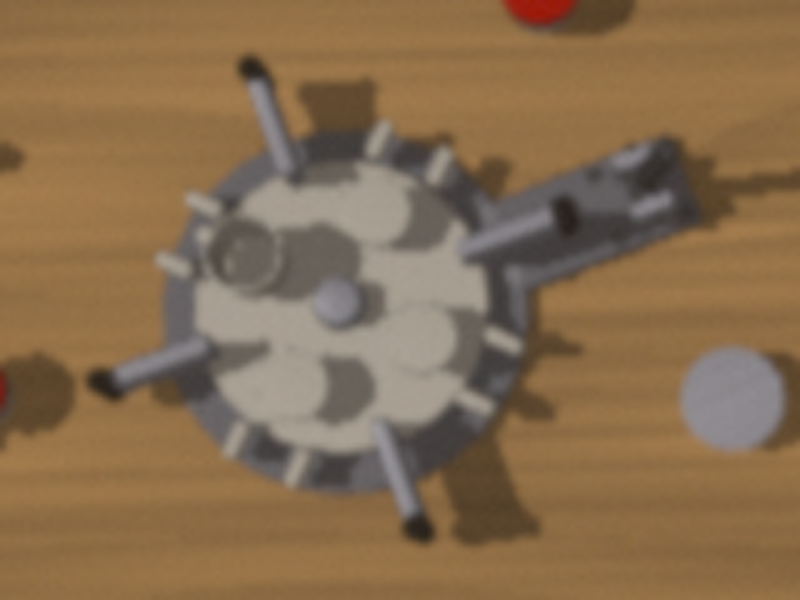

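Run:
```python
from h import *
P=lambda x,y,z:ray("top",160+x/5-.4,160+y/5-.4,z)
po=np.array([P(*p,.074) for p in((257,68),(567,212),(419,527),(103,382))]);c=po.mean(0);print("posts",po.round(3).tolist(),"c",c.round(4))
for p in po: d=p-c;print(np.hypot(*d[:2]),np.degrees(np.arctan2(d[1],d[0])))
def pol(n,p): d=p-c;print(n,p.round(3),np.hypot(*d[:2]).round(4),np.degrees(np.arctan2(d[1],d[0])).round(1))
pol("disc",P(346,312,.02));pol("beak",P(246,255,.08));pol("hinge",P(641,180,.051));pol("cheek1",P(630,155,.051));pol("ch2",P(650,205,.051))
for n,u,v,z in(("red1",375,219,.043),("red2",214,333,.043),("galli",429,336,.03),("cup1",162,332,.07),("cup2",151,272,.07),("pill",640,290,.09),("mug",572,219,.09)):pol(n,ray("top",u/1.4,v/1.4,z))
```

```text
posts [[0.659, 0.154, 0.074], [0.582, 0.001, 0.074], [0.429, 0.077, 0.074], [0.504, 0.231, 0.074]] c [0.5435 0.1158 0.074 ]
0.12176155408214444 18.440116885096362
0.12079053599808656 -71.41286366699268
0.12076314111161116 -161.16733208287943
0.12162458530209386 109.05781467894585
disc [0.542 0.117 0.02 ] 0.0017 155.0
beak [0.564 0.159 0.08 ] 0.0482 64.9
hinge [ 0.601 -0.036  0.051] 0.1623 -69.2
cheek1 [ 0.614 -0.031  0.051] 0.1627 -64.3
ch2 [ 0.588 -0.04   0.051] 0.1622 -74.0
red1 [0.706 0.012 0.043] 0.1925 -32.6
red2 [0.504 0.305 0.043] 0.1937 101.7
galli [ 0.49 -0.08  0.03] 0.203 -105.3
cup1 [0.506 0.391 0.07 ] 0.2775 97.9
cup2 [0.613 0.413 0.07 ] 0.3051 76.8
pill [ 0.555 -0.445  0.09 ] 0.5609 -88.9
mug [ 0.684 -0.336  0.09 ] 0.473 -72.7
```

```bash
python3 -m pendant '[[1,[0,0,0],[0,0,-8.65]],[1,[0,0,0],[0,0,-8.65]],[1,[0,0,0],[0,0,0]]]' 20; python3 -m pendant '[[1,[-37,-50,0],[0,0,0]],[1,[-37,-50,0],[0,0,0]],[1,[-37,-50,0],[0,0,0]],[1,[-37,-50,0],[0,0,0]],[1,[-37,-50,0],[0,0,0]],[1,[-37,-50,0],[0,0,0]],[1,[-37,-50,0],[0,0,0]],[1,[-37,-50,0],[0,0,0]]]'; python3 -m pendant '[[1,[0,0,0],[0,0,0]],[1,[0,0,0],[0,0,0]]]'
```

```text
clock: 0.48
tool_pos: [0.1852, 0.5966, 0.2383]
eef_rot: [0.0, 1.0, -0.0, -0.0]
contact_force: [0.6, 0.1, 0.1]
opening: 0.682
finger_force: 0.0
clock: 1.48
tool_pos: [0.4827, 0.1956, 0.2388]
eef_rot: [0.001, 1.0, 0.0, 0.0]
contact_force: [-0.3, 1.2, 0.5]
opening: 0.004
finger_force: 0.0
clock: 1.72
tool_pos: [0.4812, 0.1978, 0.2386]
eef_rot: [0.0, 1.0, 0.0, -0.0]
contact_force: [-0.6, 0.2, -0.3]
opening: 0.003
finger_force: 0.0
```

```bash
python3 -m pendant '[[1,[0,0,46],[0,0,0]],[1,[0,0,46],[0,0,0]],[1,[0,0,46],[0,0,0]],[1,[0,0,44],[0,0,0]],[1,[0,0,0],[0,0,0]]]'
python3 - <<'E'
import numpy as np
a=np.radians(np.r_[126:-5:-9]);p=np.c_[-103*np.cos(a),103*np.sin(a)];print(np.diff(np.round(p),axis=0).astype(int).tolist(),np.degrees(a))
E
```

```text
clock: 2.35
tool_pos: [0.4786, 0.1987, 0.0546]
eef_rot: [-0.002, 1.0, -0.001, -0.003]
contact_force: [0.5, 0.6, 0.8]
opening: 0.003
finger_force: 0.0
[[-14, 9], [-15, 6], [-16, 4], [-16, 1], [-16, -1], [-16, -4], [-15, -6], [-14, -9], [-12, -10], [-10, -12], [-9, -14], [-6, -15], [-4, -16], [-1, -16]] [126. 117. 108.  99.  90.  81.  72.  63.  54.  45.  36.  27.  18.   9.
   0.]
```

```bash
python3 -m pendant '[[1,[-14,9,0],[0,0,0]],[1,[-15,6,0],[0,0,0]],[1,[-16,4,0],[0,0,0]],[1,[-16,1,0],[0,0,0]],[1,[-16,-1,0],[0,0,0]],[1,[0,0,0],[0,0,0]]]'
python3 - <<'E'
from plant import cams
import cv2
d=cams.snapshot("scene")["img"][:,:,::-1]
cv2.imwrite("pics/s1.png",cv2.resize(d[130:310,220:460],(800,600)))
E
```

```text
clock: 3.1
tool_pos: [0.5596, 0.2174, 0.0588]
eef_rot: [-0.0, 1.0, 0.001, 0.001]
contact_force: [0.0, -0.3, 0.4]
opening: 0.005
finger_force: 0.0
```

View pics/s1.png

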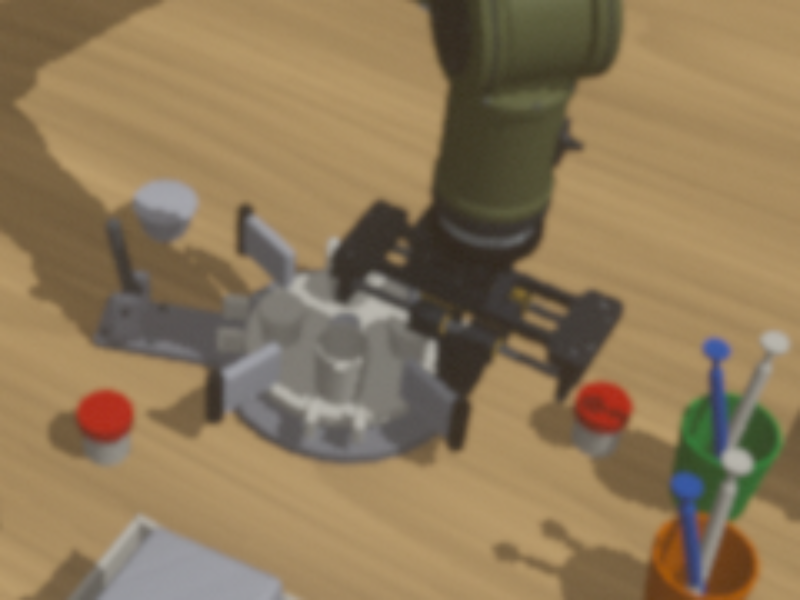

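The fingertip sits behind an arm (post at (460,420)) and the carousel turns with it; the bystanders are clear. I'll carry on round the arc.

```bash
python3 -m pendant '[[1,[-16,-4,2],[0,0,0]],[1,[-15,-6,0],[0,0,0]],[1,[-14,-9,0],[0,0,0]],[1,[-12,-10,0],[0,0,0]],[1,[-10,-12,0],[0,0,0]],[1,[-9,-14,0],[0,0,0]],[1,[-6,-15,0],[0,0,0]],[1,[0,0,0],[0,0,0]]]';  python3 -m pendant '[[1,[-4,-16,0],[0,0,0]],[1,[-1,-8,0],[0,0,0]],[1,[0,-6,0],[0,0,0]],[1,[0,0,0],[0,0,0]],[1,[0,0,0],[0,0,0]]]'
python3 - <<'E'
from plant import cams
import cv2,numpy as np
d=cams.snapshot("top")["img"][:,:,::-1]
cv2.imwrite("pics/t2.png",cv2.resize(d[160:280,160:320],(800,600),interpolation=cv2.INTER_CUBIC))
E
```

```text
clock: 4.15
tool_pos: [0.6421, 0.1433, 0.0547]
eef_rot: [0.001, 1.0, -0.001, 0.001]
contact_force: [-0.6, -0.1, -0.6]
opening: 0.008
finger_force: 0.0
clock: 4.78
tool_pos: [0.646, 0.1159, 0.0548]
eef_rot: [-0.001, 1.0, -0.0, 0.0]
contact_force: [-0.6, -0.5, 0.4]
opening: 0.006
finger_force: 0.0
```

View pics/t2.png

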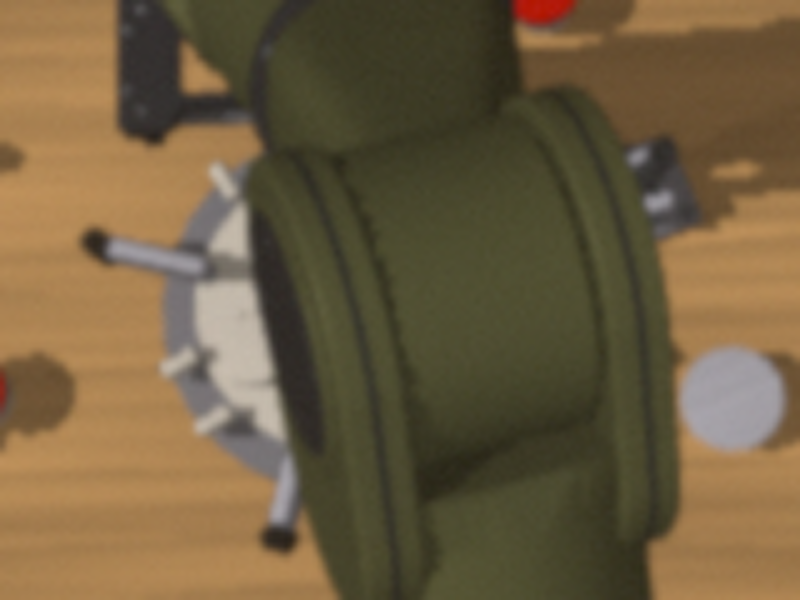

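The arm covers the middle, but two posts show at (95,243) and (280,538), enough to measure the turn.

Run:
```python
from h import *
c=np.array([.5435,.1158])
for x,y in((95,243),(280,538)):
    d=ray("top",160+x/5-.4,160+y/5-.4,.074)[:2]-c;print(np.hypot(*d),np.degrees(np.arctan2(d[1],d[0])))
```

```text
0.12275415527370225 76.16335590387514
0.12125720851960645 166.36977203198438
```

```bash
python3 -m pendant '[[1,[0,-6,0],[0,0,0]],[1,[1,-5,0],[0,0,0]],[1,[0,-4,0],[0,0,0]],[1,[1,-3,0],[0,0,0]],[1,[0,0,0],[0,0,0]],[1,[0,0,0],[0,0,0]]]'; python3 -m pendant '[[1,[0,20,0],[0,0,0]],[1,[0,20,-10],[0,0,0]],[1,[-10,0,-50],[0,0,0]],[1,[-30,0,-50],[0,0,0]],[1,[-50,0,-30],[0,0,0]],[1,[0,0,0],[0,0,0]],[1,[0,0,0],[0,0,0]]]'
python3 - <<'E'
from plant import r,cams
import cv2,numpy as np
print(r.get_state()["tool_pos"])
d=cams.snapshot("top")["img"][:,:,::-1]
cv2.imwrite("pics/t3.png",cv2.resize(d[160:280,160:320],(800,600),interpolation=cv2.INTER_CUBIC))
E
```

```text
clock: 5.58
tool_pos: [0.6439, 0.0978, 0.0547]
eef_rot: [-0.0, 1.0, -0.0, 0.0]
contact_force: [-0.5, 1.0, 0.6]
opening: 0.002
finger_force: 0.3
clock: 6.45
tool_pos: [0.7322, 0.1403, 0.1941]
eef_rot: [-0.002, 1.0, 0.0, -0.001]
contact_force: [0.1, -0.2, 0.2]
opening: 0.009
finger_force: 0.0
[0.7321563  0.14034008 0.19409935]
```

View pics/t3.png

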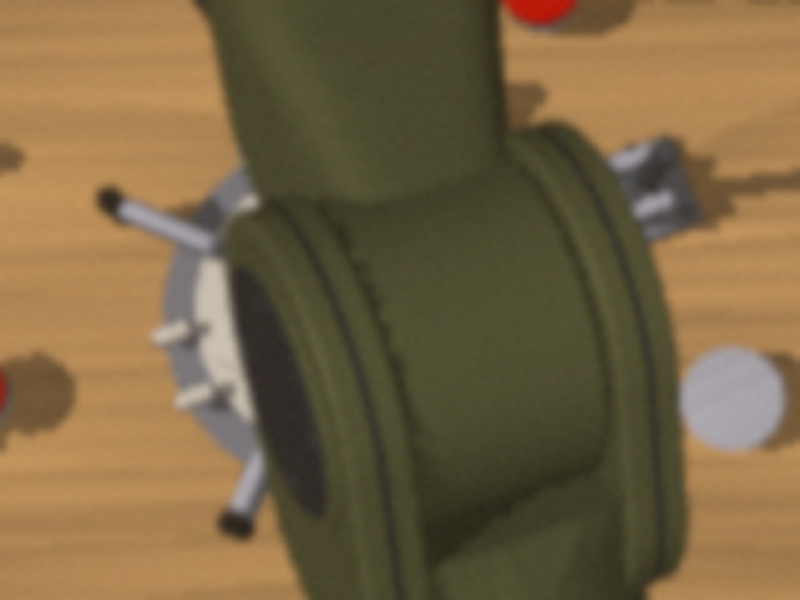

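Posts now at (110,200) and (236,524). I'll compute while moving to the latch's outer side, where the view is clearer.

```bash
python3 -m pendant '[[1,[17,-42,-7],[0,0,0]],[1,[17,-42,-7],[0,0,0]],[1,[17,-42,-7],[0,0,0]],[1,[17,-42,-7],[0,0,0]],[1,[17,-42,-7],[0,0,0]],[1,[17,-44,-7],[0,0,0]],[1,[0,0,0],[0,0,0]],[1,[0,0,0],[0,0,0]]]'
python3 - <<'E'
from h import *
from plant import r,cams
c=np.array([.5435,.1158])
for x,y in((110,200),(236,524)):
    d=ray("top",160+x/5-.4,160+y/5-.4,.074)[:2]-c;print(np.hypot(*d),np.degrees(np.arctan2(d[1],d[0])))
s=r.get_state();w=cams.snapshot("wrist");print(s["tool_pos"],s["eef_rot"],w["camera_matrix"].tolist(),w["tool_from_camera"].round(4).tolist())
d=cams.snapshot("top")["img"]
np.savez("w.npz",K=w["camera_matrix"],C=w["tool_from_camera"],p=s["tool_pos"],q=s["eef_rot"])
a=cv2.resize(d[160:280,160:320],(400,300),interpolation=cv2.INTER_CUBIC)
b=w["img"];b=cv2.resize(b,(400,300))
o=np.vstack([cv2.resize(d[160:265,160:300],(400,300),interpolation=cv2.INTER_CUBIC),b])
cv2.imwrite("pics/t4.png",o[:,:,::-1])
E
```

```text
clock: 7.5
tool_pos: [0.6309, -0.1139, 0.2361]
eef_rot: [-0.001, 1.0, 0.001, -0.001]
contact_force: [0.9, 0.7, 0.7]
opening: 0.004
finger_force: 0.0
0.12279745975388737 65.60705548937369
0.1212971167052468 155.6926594478595
[ 0.63091575 -0.1139305   0.2360685 ] [-1.33400010e-03  9.99998341e-01  7.48486097e-04 -9.88644037e-04] [[352.8674850129339, 0.0, 274.06452486350406], [0.0, 352.8674850129339, 208.66706106229958], [0.0, 0.0, 1.0]] [[-0.0003, 0.9648, 0.2632, 0.0673], [1.0, 0.0001, 0.0008, 0.0], [0.0008, 0.2632, -0.9648, -0.1459], [0.0, 0.0, 0.0, 1.0]]
```

View pics/t4.png

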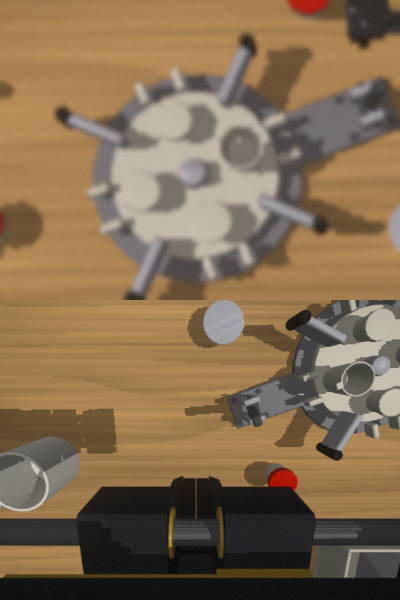

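The beaker stands towards the latch, and the posts read 65.6° and 155.7° against a target of 65.6°. I'll enlarge the wrist view for a check of latch and fork.

Run:
```python
from plant import cams
import cv2
d=cams.snapshot("wrist")["img"][:,:,::-1]
cv2.imwrite("pics/w5.png",cv2.resize(d[0:195,300:560],(800,600),interpolation=cv2.INTER_CUBIC))
```

```text
(no output)
```

View pics/w5.png

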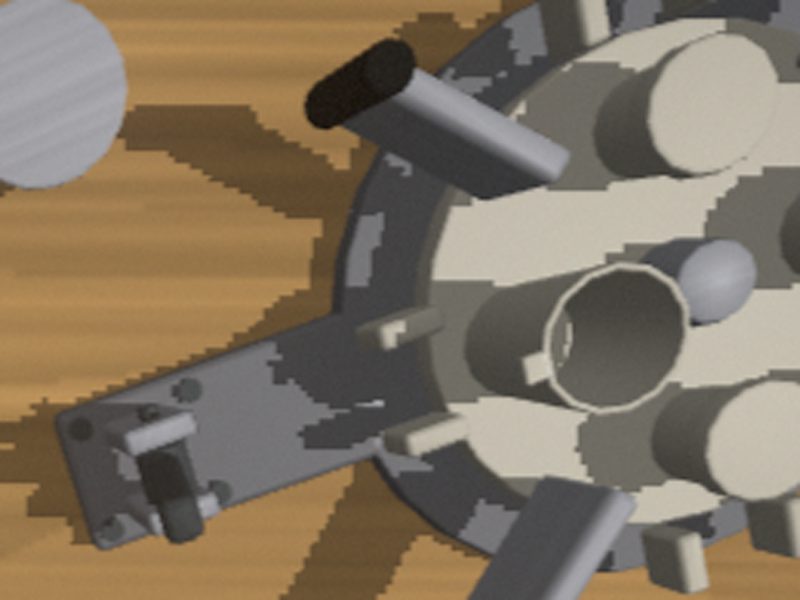

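Run:
```python
import numpy as np
from scipy.spatial.transform import Rotation as R
d=np.load("w.npz");K,C=d["K"],d["C"];Rt=R.from_quat(d["q"]).as_matrix()
def P(x,y,z):
    u,v=300+x/3.077-.3,y/3.077-.3
    g=np.array([(u-K[0,2])/K[0,0],-(v-K[1,2])/K[1,1],-1]);w=Rt@C[:3,:3]@g;o=Rt@C[:3,3]+d["p"]
    return o+w*(z-o[2])/w[2]
c=np.array([.5435,.1158])
for n,a in(("lug1",(405,328,.045)),("lug2",(432,431,.045)),("beak",(616,338,.08)),("cheek1",(160,432,.051)),("cheek2",(185,510,.051)),("tip.11",(182,520,.11)),("ear corner",(60,415,.01)),("ear c2",(102,547,.01))):
    p=P(*a)[:2];e=p-c;print(n,p.round(4),np.hypot(*e).round(4),np.degrees(np.arctan2(e[1],e[0])).round(2))
```

```text
lug1 [0.5575 0.0303] 0.0867 -80.71
lug2 [0.5877 0.0421] 0.0859 -59.05
beak [0.5606 0.0721] 0.0469 -68.63
cheek1 [ 0.5878 -0.0423] 0.1642 -74.36
cheek2 [ 0.6112 -0.0332] 0.1637 -65.57
tip.11 [ 0.6053 -0.0483] 0.1753 -69.36
ear corner [ 0.5852 -0.0673] 0.1878 -77.18
ear c2 [ 0.63   -0.0511] 0.188 -62.61
```

Fork at −69.9°, latch at about −69.7°: lined up, with the latch about upright. Now I'll push it over from outside.

```bash
python3 -m pendant '[[1,[0,0,50],[0,0,0]],[1,[0,0,50],[0,0,0]],[1,[0,0,50],[0,0,0]],[1,[0,0,0],[0,0,0]],[1,[7,19,0],[0,0,0]],[1,[7,19,0],[0,0,0]],[1,[0,0,0],[0,0,0]]]';python3 -m pendant '[[1,[5,13,0],[0,0,0]],[1,[5,13,0],[0,0,0]],[1,[5,13,0],[0,0,0]],[1,[5,13,0],[0,0,0]],[1,[3,8,0],[0,0,0]],[1,[3,8,0],[0,0,0]],[1,[0,0,0],[0,0,0]],[1,[0,0,0],[0,0,0]]]'
```

```text
clock: 8.52
tool_pos: [0.6184, -0.0734, 0.0887]
eef_rot: [-0.003, 1.0, 0.001, 0.001]
contact_force: [0.1, -0.8, -0.5]
opening: 0.002
finger_force: 0.0
clock: 9.52
tool_pos: [0.5918, -0.0094, 0.0866]
eef_rot: [-0.001, 1.0, 0.0, -0.0]
contact_force: [-0.6, 0.3, 0.2]
opening: 0.007
finger_force: 0.0
```

```bash
python3 -m pendant '[[1,[2,5,6],[0,0,0]],[1,[2,5,7],[0,0,0]],[1,[1,3,7],[0,0,0]],[1,[0,0,7],[0,0,0]],[1,[0,0,6],[0,0,0]],[1,[0,0,4],[0,0,0]],[1,[0,0,2],[0,0,0]],[1,[0,0,0],[0,0,0]]]'; python3 -m pendant '[[1,[0,0,2],[0,0,0]],[1,[0,0,1],[0,0,0]],[1,[0,0,0],[0,0,0]],[1,[0,0,0],[0,0,0]]]'
```

```text
clock: 10.52
tool_pos: [0.5867, 0.0031, 0.0475]
eef_rot: [-0.001, 1.0, -0.0, -0.0]
contact_force: [0.5, -0.4, 0.1]
opening: 0.005
finger_force: 0.0
clock: 11.02
tool_pos: [0.587, 0.0031, 0.0462]
eef_rot: [-0.0, 1.0, -0.0, 0.0]
contact_force: [-2.5, -0.1, 11.8]
opening: 0.006
finger_force: 6.1
```

Firm contact at z = 46 mm with 12 N: the bar is at its stop. I'll lift, back off and check.

```bash
python3 -m pendant '[[1,[0,0,-20],[0,0,0]],[1,[0,0,-50],[0,0,0]],[1,[0,0,-50],[0,0,0]],[1,[-10,-30,-50],[0,0,0]],[1,[-16,-44,-20],[0,0,0]],[1,[-16,-44,0],[0,0,0]],[1,[0,0,0],[0,0,0]],[1,[0,0,0],[0,0,0]]]'
python3 - <<'E'
from plant import cams
import cv2,numpy as np
d=cams.snapshot("wrist")["img"][:,:,::-1]
t=cams.snapshot("scene")["img"][:,:,::-1]
cv2.imwrite("pics/w6.png",np.hstack([cv2.resize(d[0:210,280:560],(400,300)),cv2.resize(t[140:290,220:420],(400,300))]))
E
```

```text
clock: 12.02
tool_pos: [0.6285, -0.1139, 0.2343]
eef_rot: [-0.001, 1.0, 0.001, -0.0]
contact_force: [-0.5, 1.3, 0.6]
opening: 0.006
finger_force: 0.0
```

View pics/w6.png

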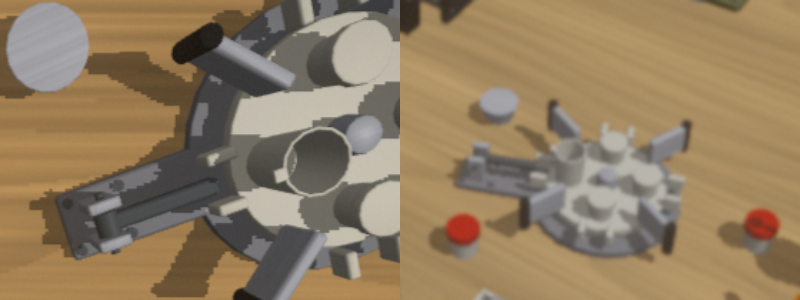

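The latch bar lies level from its hinge at (105,215) to its tip at (215,185), between the beaker's lugs at (210,158) and (233,205); the bystanders are where they were.

```bash
python3 -c "
from plant import r
print(r.finish_job())"
```

```text
the job is handed in; nothing more can be done
None
```

I turned the carousel until the beaker's fork lined up with the latch (within about 1°), then pushed the latch over and pressed it down to its stop in that fork; the job was handed in at about 12 s of the 64 s, with no verdict shown.

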